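Slide a test tile under the spring clip of a painting board

ROBOT

A 6-joint arm with a two-finger parallel gripper is mounted at the origin on the work surface. World frame = base frame: x ahead of the robot, y to its left, z up, the work surface at z = 0. Lengths are in m, angles in rad, forces in N, time in s.
With the tool pointing down it reaches from about 0.3 to 0.875 m from the base axis. Payload 6.4 kg.
Tool frame: the origin (TCP) lies midway between the tips of the shut fingers; the grasp point (between the pads) lies ctrl.grip_depth behind it (ctrl.grip_depth is the distance from the TCP to the grasp point, in m); x points along the fingers, y is the direction in which the jaws open and shut, and the axes are right-handed (so a half turn about x gives the same grasp; the last joint's range is limited). The gripper opens to 85 mm and grips with 20 to 120 N. Pads are 22 mm wide; open, the fingers measure 114 mm over their backs; the gripper's body (76 mm by 85 mm) begins 54 mm behind the grasp point. The pads swing forward as they close: fully open they stand 13 mm farther back than shut.
Start: joints at [-1.515, 0.181, 1.607, -0, 1.354, -0.206], TCP at [0.149, -0.555, 0.231] pointing down, gripper open.
Joint ranges: [-2.99, 2.99], [-0.89, 2.07], [0.3, 2.58], [-1.14, 4.28], [0, 2.63], [-3.12, 3.12]. Speed limits (rad/s): [2.57, 2.57, 3.01, 3.14, 3.14, 3.14].

INTERFACE

Orientations are given as a unit quaternion [w, x, y, z].
In Python, from bench import ctrl gives the robot as it stands.
- The arm moves only by the shell command python3 -m creep 'ROWS'. ROWS is text: rows parted by semicolons, each of 7 numbers parted by spaces: the opening, from 0 (shut) to 1 (fully open), then the shift along the tool's x, y, z in cm, then the turn, a rotation vector about the tool's x, y, z in rad. In form: claw x y z ax ay az; .... A call has 1 to 10 rows; each row shifts and turns the pose as measured when the row begins, along the tool's axes as they then stand; what a row does not reach is not made up. A row lasts 1/8 s, in which the tool goes at most 62.5 mm and 10.7 degrees, less where a joint would pass 70% of its speed; a pose out of reach is approached as far as the arm can. A call with a gripper value outside its range is refused whole. The fingers move at their own pace and stop on an object; the grip force is fixed at half the most. Time passes only in rows, so rows that do not move let the fingers close. It gives the time, the measured TCP pose, the force and the opening at its end, in the units of the state.
- ctrl.get_obs(): the state, without advancing time (a new reading comes with each control period).
- ctrl.camera(name): name is "side" or "top" or "wrist"; returns (picture, depth): 420x560x3 uint8, blue, green, red; 420x560 float32, m along the optical axis (not along the pixel's ray), 0 where there is no reading.
- ctrl.calibration(name): a dict with "mtx" (3x3 intrinsics, pixels), "R" (3x3) and "t" (3): a world point X has camera coordinates R X + t; the wrist camera has in their place "tool_from_camera" (4x4, takes a point from camera to tool coordinates, whose origin is the TCP and whose axes are the tool frame's). Camera axes: x right, y down, z forward; pixel columns grow to the right and rows downward; lengths in m; the calibration is good to about 2 mm. A picture is of the moment at which its call begins: read the wrist's pose just before it. calibration takes no time and is no camera call.
- ctrl.hand_in(): hands the job in, once; it reports no verdict.
Trained networks look in the newest picture that a camera, given by its name, has taken for a name from the list of things; names that differ only in an ending like _2 or _b are one class to them, and where a whole thing is asked for, a point or a joint stands for the part that bears it (a point fixed in the world has none). Each returns a list of dicts, best first, with "confidence" (0 to 1); they miss things now and then, are a little off and sometimes report something else, mostly with a low value. They report only what shows in the picture. A call takes as long as a camera call. They do not tell look-alikes from the thing itself.
- ctrl.find_in(query, camera): "rect" ([left, top, right, bottom] in pixels, round what is visible of it).
The state is a dict: "time_s": time; "q": joint angles; "dq": joint speeds; "joint_efforts": joint torques, N m; "eef_pos": TCP position; "eef_rot": TCP orientation; "wrist_force": force on the tool from outside, world axes, zero at the start; "torque": the same for the moment, N m; "opening": opening from 0.0 (shut) to 1.0 (fully open).
Only numpy, scipy, OpenCV 4.12 (cv2) and the standard library are available. Lean on these libraries where they do the work, as an engineer would, in place of code of your own. Each camera call takes 0.05 s, during which the arm holds its last target.

TASK

Clip the loose white test tile onto its painting board, the one whose spring clip is empty: hold the clip's thumb plate down with one fingertip so that its lip stands open, and with the other fingertip push the tile along the board beneath the lip until it is fully home against the stop, then let the clip go so that it holds the tile square and roughly in the middle. Only push the tile, never lift it; leave the neighbour's clipped tile and the other things on the table where they are, and finish with the hand clear.

Things in the scene. Friction and masses are not known exactly. Their poses are not given: they have to be found in the camera images.
- board: Painting board with the EMPTY spring clip: bare wood, 170 mm long (x), 130 wide (y), 18 thick, screwed to the table. The other board is alike but has a tile in its clip. Origin: centre of its underside, on the table; z up. The clip is at the middle of its +x end (away from the robot, give or take 20 degrees of yaw). In front of the clip the board's top is flat and bare.
- clip_hinge (a point): Middle of the clip's hinge pin, fixed on the board: right above the board's +x end edge (board x = +85 mm, y = 0), 11 mm above the board's top. The pin lies along the board's y. On it turns the clip, a rigid steel see-saw 60 mm wide: jaw plate and lip on the board's -x side, flat thumb plate on the +x side.
- clip (a joint): Opening angle of that clip, rad: 0 = lip shut on the bare board, 0.85 = end of travel; grows as the thumb plate is pressed down. The 8 mm tile fits under the lip above 0.38, with good clearance above 0.42. A spring shuts it: pressing 20 mm out from the pin takes about 2.5 N to start and 6 to 7 N to hold at 0.5 to 0.6 (more, nearer the pin). When let go, the lip snaps down.
- clip_lever (a point): Point on top of the thumb plate, mid-width, 18 mm out from the pin; moves with the clip. The plate is 34 mm long, stands out past the board's end with only the table below, and when shut rises 6 degrees outward (this point 14 mm above the board's top). At 0.58 rad its top 16 mm out is about 3.5 mm above the board's top, so level fingertips can press it and push the tile.
- clip_lip (a point): Lowest point of the clip's lip, mid-width; moves with the clip. When shut it is 19 mm from the pin towards the board's -x (board x = +66 mm) and 0.5 mm above the board. The lip is a 3 mm round roll 60 mm wide, so its front line is at board x = +64.5 mm when shut.
- clip_stop (a point): Foot of the stop, in the middle of its face: a steel strip 60 mm wide, 5 mm high, across the board beneath the jaw, its face at board x = +77 mm looking to -x, z at the board's top. A tile is fully home when its long leading edge lies against it: the tile's centre is then 18 mm in front of this point, at board x = +59 mm.
- tile: The tile to clip: loose, plain white ceramic, 36 mm (x, the short way, the way it goes in) x 76 mm (y) x 8 mm thick, about 50 g. Origin: centre of its underside; z up. It starts flat on the empty clip's board, in front of the clip, long edge within 0.2 rad of parallel to the lip, 8 to 80 mm short of the lip, up to 8 mm off the middle.
- neighbour_board: The neighbour's painting board, of the same kind, size, origin and axes, with a tile already held in its clip. Leave alone.
- neighbour_tile: The neighbour's finished tile with a thin painted sprig, of the same size as the other tile, held in the neighbour's clip. Origin: centre of its underside. Leave alone.
- tin_a: Larger plain paint tin, 84 mm wide and 85 mm tall, standing. Loose; leave alone. Origin: centre of its underside.
- tin_b: Smaller plain paint tin, 68 mm wide and 60 mm tall, standing. Loose; leave alone. Origin: centre of its underside.
- brush_pot: White pot 72 mm wide and 95 mm tall with brushes standing in it up to 220 mm. Loose; leave alone. Origin: centre of its underside.
- flat_brush: Flat paint brush 170 mm long and up to 42 mm wide lying down, about 20 mm high. Loose; leave alone. Origin: on its underside, near the middle.
- tape_roll: Roll of masking tape lying flat, 84 mm across, 24 mm high. Loose; leave alone. Origin: centre of its underside.
- sanding_block: Cork sanding block 60 x 34 x 26 mm. Loose; leave alone. Origin: centre of its underside.
- paint_tube: Filled paint tube lying down, about 110 mm long, 18 mm high. Loose; leave alone. Origin: centre of its underside.
There are look-alikes about, which are no part of the job. Leave any purple look-alike of the tile alone.

How it is judged:
By the outcome, as a careful person would: the job done as asked, in the order asked, and still so for the second after the job is handed in, with the robot touching nothing.
It also fails if it takes over 58 s, if anything falls off the work surface, if the arm or the gripper's body presses on something with over 40 N, if the wrist force passes 120 N, or if a joint passes its speed limit or range.

## Working session

There is one attempt and no reset: what is moved stays moved. The work goes in short steps, Python scripts to look and compute and a shell command to move; the robot and the scene stay as the last step left them, time stands still between calls to the robot, and variables do not carry over. Pictures are saved under pics/ and viewed, and the job is handed in when it is done.

```bash
mkdir -p pics; ls; python3 - <<'E'
from bench import ctrl
import cv2
o=ctrl.get_obs();print({k:o[k] for k in('time_s','eef_pos','eef_rot','wrist_force','opening')},ctrl.grip_depth)
for n in('top','side'):
    p,d=ctrl.camera(n);cv2.imwrite(f'pics/{n}0.png',p)
    for q in('board','clip','tile'):
        print(n,q,ctrl.find_in(q,n))
E
```

```text
pics
{'time_s': 0.0, 'eef_pos': array([ 0.14878788, -0.55483018,  0.2303718 ]), 'eef_rot': array([ 0.09167777,  0.70108471,  0.09294   , -0.70102609]), 'wrist_force': array([-0.45275972, -0.66124544,  0.57409697]), 'opening': 1.0004553660087718} 0.0187
top board [{'rect': [303.5, 159.0, 383.6, 260.2], 'confidence': 0.92}]
top clip [{'rect': [314.7, 163.0, 344.8, 197.9], 'confidence': 0.9}]
top tile [{'rect': [397.0, 272.8, 428.2, 309.7], 'confidence': 0.92}, {'rect': [316.1, 165.6, 346.1, 197.1], 'confidence': 0.74}, {'rect': [376.8, 127.9, 409.7, 161.1], 'confidence': 0.71}, {'rect': [332.8, 217.5, 366.0, 240.9], 'confidence': 0.63}, {'rect': [338.6, 281.3, 367.8, 318.8], 'confidence': 0.61}]
side board [{'rect': [267.5, 189.5, 336.9, 232.3], 'confidence': 0.91}]
side clip [{'rect': [264.9, 193.8, 291.0, 209.8], 'confidence': 0.56}]
side tile [{'rect': [305.1, 204.0, 326.0, 217.5], 'confidence': 0.78}, {'rect': [276.5, 172.5, 300.0, 178.8], 'confidence': 0.64}, {'rect': [339.8, 231.4, 372.7, 244.5], 'confidence': 0.5}, {'rect': [265.6, 191.3, 338.5, 232.1], 'confidence': 0.45}]
```

```bash
python3 - <<'E'
import cv2
p=cv2.imread('pics/top0.png');cv2.imwrite('pics/top0c.png',cv2.resize(p[90:340,270:460],None,fx=3,fy=2.4) if 0 else cv2.resize(p[100:340,270:460],None,fx=2.5,fy=2.5,interpolation=cv2.INTER_CUBIC))
E
```

```text
(no output)
```

View pics/top0.png

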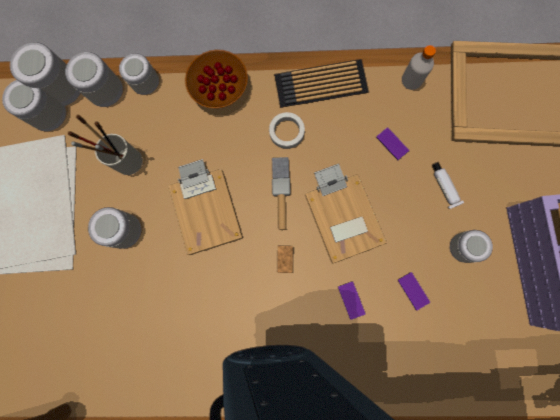

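View pics/side0.png

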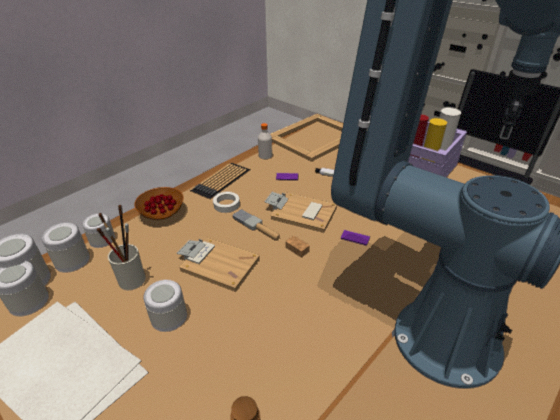

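View pics/top0c.png

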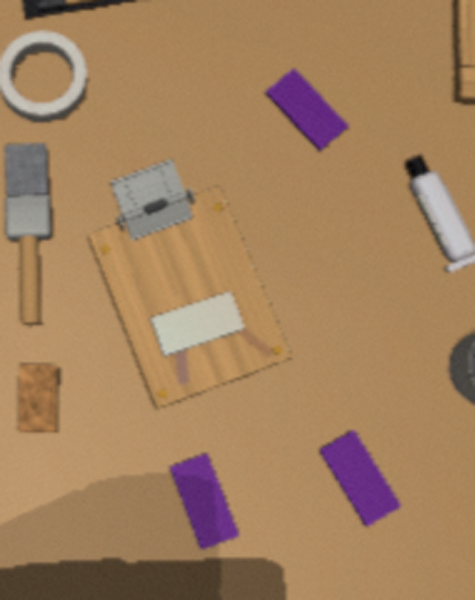

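The top view shows the empty-clip board centred near (345,213), with its clip at (330,180) and the loose white tile at (349,230). The neighbour is at (205,210), and the purple look-alikes are all off the boards. Next I measure.

```bash
cat > h.py <<'E'
import numpy as np,cv2
from bench import ctrl
from scipy.spatial.transform import Rotation as Rn
def rq(q): return Rn.from_quat([q[1],q[2],q[3],q[0]]).as_matrix()
def campose(n,o=None):
    c=ctrl.calibration(n);K=np.array(c['mtx'])
    if n=='wrist':
        T=np.array(c['tool_from_camera']);R=rq(o['eef_rot'])
        return K,R@T[:3,:3],R@T[:3,3]+o['eef_pos']
    R=np.array(c['R']);t=np.array(c['t']);return K,R.T,-R.T@t
def onplane(n,uv,z,o=None):
    K,R,C=campose(n,o);uv=np.atleast_2d(np.asarray(uv,float))
    r=np.c_[uv,np.ones(len(uv))]@np.linalg.inv(K).T@R.T
    return C+r*((z-C[2])/r[:,2])[:,None]
def proj(n,X,o=None):
    K,R,C=campose(n,o);c=(np.atleast_2d(X)-C)@R;p=c@K.T;return p[:,:2]/p[:,2:]
E
python3 - <<'E'
from h import *
print(campose('top'))
off=np.array([270,100])
b=np.array([[90,237],[220,187],[290,357],[157,407]])/2.5+off
B=onplane('top',b,.018);print(B)
print('len',np.linalg.norm(np.roll(B,-1,0)-B,axis=1),'c',B.mean(0))
x=(B[0]+B[1]-B[2]-B[3]);print('yaw',np.degrees(np.arctan2(x[1],x[0])))
t=np.array([[150,318],[233,292],[245,328],[165,354]])/2.5+off
T=onplane('top',t,.026);print(T.mean(0),np.linalg.norm(np.roll(T,-1,0)-T,axis=1));
y=(T[0]-T[1]+T[3]-T[2]);print('tile yaw',np.degrees(np.arctan2(y[1],y[0]))-90)
o=ctrl.get_obs();print(rq(o['eef_rot']));print(ctrl.calibration('wrist'))
E
```

```text
(array([[387.88374297,   0.        , 277.09377741],
       [  0.        , 387.88374297, 207.6721207 ],
       [  0.        ,   0.        ,   1.        ]]), array([[-0.01279656, -0.9850032 ,  0.17206086],
       [-0.99921235,  0.01906085,  0.03480469],
       [-0.03756236, -0.17147995, -0.98447128]]), array([ 0.39517698, -0.01959554,  0.8919071 ]))
[[ 0.57661707 -0.05546783  0.018     ]
 [ 0.62118351 -0.17621133  0.018     ]
 [ 0.46372268 -0.23061905  0.018     ]
 [ 0.42122412 -0.11091981  0.018     ]]
len [0.12870571 0.16659566 0.12701982 0.16499058] c [ 0.52068684 -0.1433045   0.018     ]
yaw 19.34890370425894
[ 0.49473134 -0.14948805  0.026     ] [0.07806023 0.03375758 0.07500161 0.03458247]
tile yaw 16.75222358173987
[[ 1.53215466e-05  2.58825106e-01 -9.65924202e-01]
 [ 2.96039952e-04 -9.65924161e-01 -2.58825091e-01]
 [-9.99999956e-01 -2.81986553e-04 -9.14220240e-05]]
{'mtx': array([[336.51211289,   0.        , 282.85855592],
       [  0.        , 336.51211289, 202.66395671],
       [  0.        ,   0.        ,   1.        ]]), 'tool_from_camera': array([[ 2.26737100e-04, -2.95150630e-01,  9.55450707e-01,
        -1.42792377e-01],
       [ 9.99999544e-01, -8.19495795e-04, -4.90461406e-04,
        -1.61151659e-03],
       [ 9.27747830e-04,  9.55450383e-01,  2.95150310e-01,
        -7.63910723e-02],
       [ 0.00000000e+00,  0.00000000e+00,  0.00000000e+00,
         1.00000000e+00]])}
```

```bash
python3 -m creep '0 0 -3.3 -4.6 0 0 0;0 0 -3.3 -4.6 0 0 0;0 0 -3.3 -4.6 0 0 0;0 0 -3.3 -4.6 0 0 0;0 0 -3.3 -4.6 0 0 0;0 0 -3.3 -4.6 0 0 0;0 0 -3.3 -4.6 0 0 0;0 0 -3.3 -4.6 0 0 0;0 0 -3.3 -4.6 0 0 0'; python3 -m creep '0 0 0 0 -0.183 0 0;0 0 0 0 -0.183 0 0;0 0 0 0 -0.183 0 0;0 0 0 0 -0.183 0 0;0 0 0 0 -0.183 0 0;0 0 0 0 -0.183 0 0;0 0 0 0 -0.183 0 0;0 0 0 0 -0.183 0 0;0 0 0 0 -0.183 0 0;0 0 0 0 0 0 0'
cat > look.py <<'E'
import sys
from h import *
nm=sys.argv[1]
o=ctrl.get_obs();p,d=ctrl.camera('wrist');cv2.imwrite(f'pics/{nm}.png',p);np.savez(f'pics/{nm}.npz',d=d,p=p,pos=o['eef_pos'],rot=o['eef_rot'])
R=rq(o['eef_rot']);print(o['time_s'],o['eef_pos'],o['opening'],o['wrist_force'].round(2),'\n',R.round(3),'yaw y',np.degrees(np.arctan2(R[1,1],R[0,1])),'q',o['q'].round(3))
E
python3 look.py w1
```

```text
time_s: 1.52
eef_pos: [0.4802, -0.1541, 0.2325]
eef_rot: [0.091, 0.703, 0.087, -0.7]
wrist_force: [1.2, -0.7, 1.1]
opening: 0.002
time_s: 2.78
eef_pos: [0.4829, -0.1487, 0.233]
eef_rot: [0.586, 0.399, 0.581, -0.4]
wrist_force: [0.2, 0.7, 0.9]
opening: 0.003
2.775 [ 0.4828726  -0.14867553  0.23302902] 0.002896958425336755 [0.2  0.74 0.94] 
 [[ 0.006  0.932  0.362]
 [-0.005  0.362 -0.932]
 [-1.     0.004  0.007]] yaw y 21.19812970409751 q [-5.330e-01  1.600e-02  1.783e+00 -1.000e-03  1.335e+00 -9.030e-01]
```

View pics/w1.png

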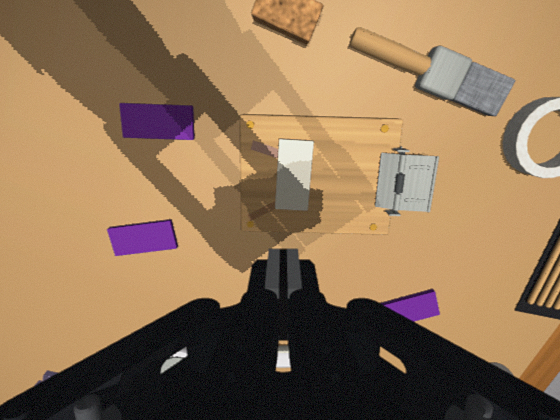

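```bash
cat > ortho.py <<'E'
import sys
from h import *
# orthophoto in board frame, args: name outname z
C0=np.array([0.5207,-0.1433]);YAW=np.radians(19.35)
def ortho(nm,z,out,s=3.,x0=-110,x1=140,y0=-90,y1=90):
    f=np.load(f'pics/{nm}.npz');o={'eef_pos':f['pos'],'eef_rot':f['rot']}
    X,Y=np.meshgrid(np.arange(x0,x1,1/s)/1000,np.arange(y1,y0,-1/s)/1000)
    c,sn=np.cos(YAW),np.sin(YAW)
    W=np.c_[(C0[0]+c*X-sn*Y).ravel(),(C0[1]+sn*X+c*Y).ravel(),np.full(X.size,z)]
    uv=proj('wrist',W,o).astype(np.float32).reshape(X.shape+(2,))
    im=cv2.remap(f['p'],uv[...,0],uv[...,1],cv2.INTER_CUBIC)
    for v in range(-100,140,20):
        cv2.line(im,(int((v-x0)*s),0),(int((v-x0)*s),8 if v else 20),(0,0,255),1)
    for v in range(-80,90,20): cv2.line(im,(0,int((y1-v)*s)),(8 if v else 20,int((y1-v)*s)),(0,0,255),1)
    cv2.imwrite(f'pics/{out}.png',im)
if __name__=='__main__': ortho(sys.argv[1],float(sys.argv[2]),sys.argv[3])
E
python3 ortho.py w1 0.018 o1
```

```text
(no output)
```

View pics/o1.png

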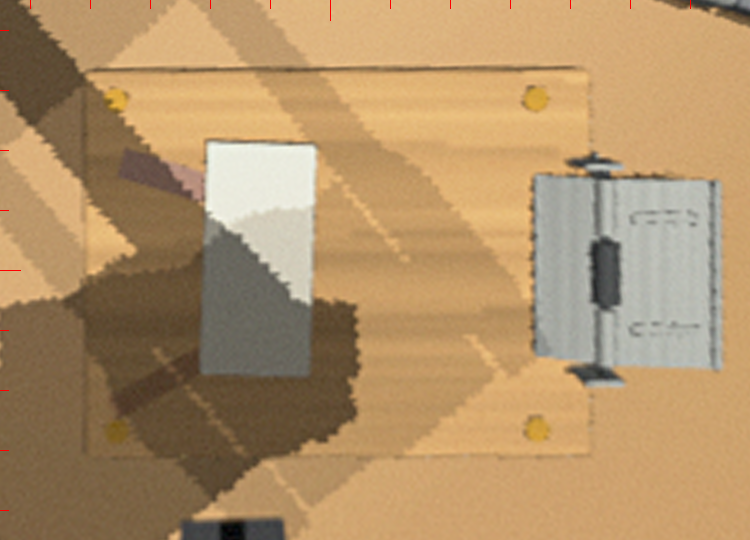

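```bash
python3 -m creep '0 0 -2.5 0.35 0.032 0 0;0 5 0 0 0 0 0;0 5 0 0 0 0 0;0 5 0 0 0 0 0;0 3 0 0 0 0 0;0 0 0 0 0 0 0'
sed -i 's/C0=.*;YAW/C0=np.array([0.5221,-0.1402]);YAW/' ortho.py
cat >> look.py <<'E'
from ortho import C0,YAW,ortho
d=o['eef_pos'][:2]-C0;c,s=np.cos(YAW),np.sin(YAW)
print('board xy mm',1e3*(c*d[0]+s*d[1]),1e3*(-s*d[0]+c*d[1]),'z-18',1e3*o['eef_pos'][2]-18,'yawerr',np.degrees(np.arctan2(R[1,1],R[0,1])-YAW))
print('tcp px',proj('wrist',o['eef_pos'],o))
ortho(nm,.026,nm+'o')
E
python3 look.py w2
```

```text
time_s: 3.58
eef_pos: [0.4636, -0.1639, 0.0507]
eef_rot: [0.576, 0.416, 0.566, -0.417]
wrist_force: [-0.2, -0.3, 0.1]
opening: 0.003
3.575 [ 0.46362389 -0.16388962  0.05070666] 0.003433637842417423 [-0.16 -0.26  0.06] 
 [[ 0.011  0.952  0.306]
 [-0.009  0.306 -0.952]
 [-1.     0.008  0.012]] yaw y 17.832221414342865 q [-5.810e-01  2.410e-01  1.952e+00 -1.000e-03  9.340e-01 -8.920e-01]
board xy mm -63.02218671584103 -2.976094156132654 z-18 32.70666443140461 yawerr -1.5177785856571355
tcp px [[280.44390131 268.86961019]]
```

View pics/w2.png

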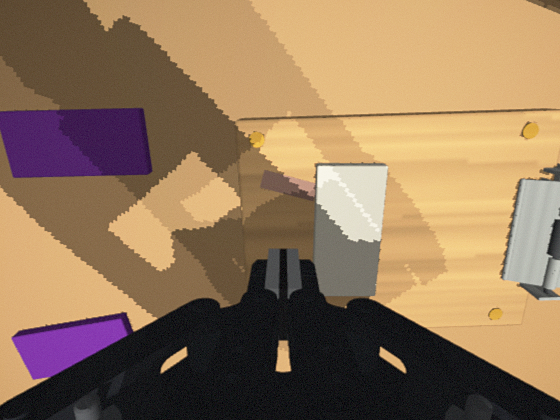

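View pics/w2o.png

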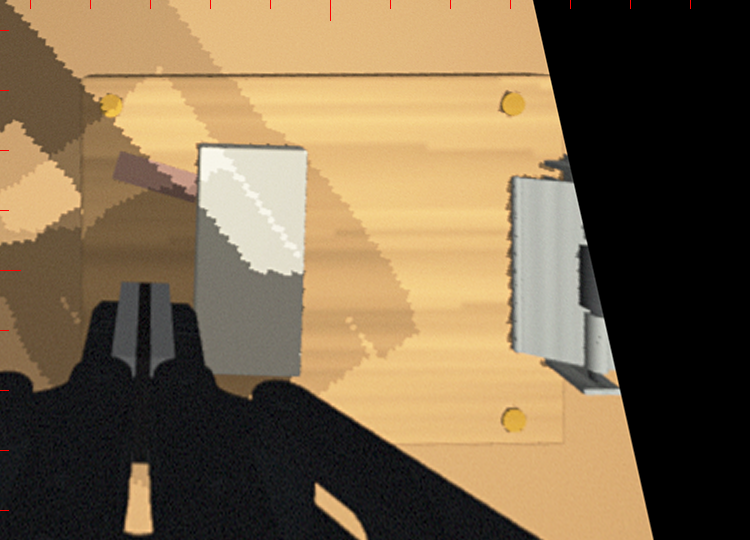

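```bash
python3 -m creep '0 0 -0.3 -0.6 -0.026 0.012 -0.008;0 1.4 0 0 0 0 0;0 1.3 0 0 0 0 0;0 0 0 0 0 0 0'; python3 look.py w3
```

```text
time_s: 4.12
eef_pos: [0.4627, -0.1611, 0.0274]
eef_rot: [0.58, 0.409, 0.574, -0.409]
wrist_force: [-1.4, -0.6, -0.3]
opening: -0.004
4.125 [ 0.46266844 -0.16113806  0.02744284] -0.004474634590598402 [-1.39 -0.56 -0.33] 
 [[ 0.008  0.944  0.331]
 [-0.005  0.331 -0.944]
 [-1.     0.006  0.007]] yaw y 19.348715688592012 q [-0.578  0.286  1.958  0.     0.889 -0.916]
board xy mm -63.011977939961675 -0.06338969847822368 z-18 9.442837746674286 yawerr -0.001284311407988776
tcp px [[280.35778125 268.81869616]]
```

View pics/w3.png

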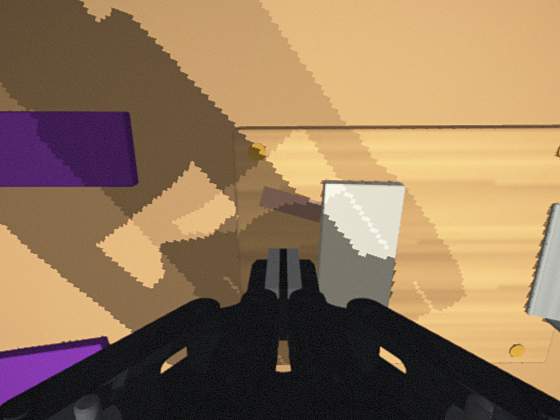

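```bash
python3 -m creep '0 0.6 0 -0.4 0 0.007 -0.006;0 0 0 0 0 0 0;0 0 0.6 0 0 0 0;0 0 0.6 0 0 0 0;0 0 0.6 0 0 0 0;0 0 0.6 0 0 0 0;0 0 0.6 0 0 0 0;0 0 0.6 0 0 0 0;0 0 0.6 0 0 0 0;0 0 0 0 0 0 0'; python3 look.py w4
```

```text
time_s: 5.42
eef_pos: [0.5052, -0.1427, 0.0222]
eef_rot: [0.578, 0.409, 0.576, -0.409]
wrist_force: [0.2, -0.2, -0.7]
opening: -0.001
5.425 [ 0.50515281 -0.14271432  0.02223013] -0.0014095009057485978 [ 0.17 -0.22 -0.68] 
 [[ 0.001  0.943  0.332]
 [-0.001  0.332 -0.943]
 [-1.     0.001  0.001]] yaw y 19.36774030598026 q [-0.501  0.363  1.864 -0.     0.912 -0.839]
board xy mm -16.822966225147187 3.2429582129699357 z-18 4.230125272582178 yawerr 0.017740305980257005
tcp px [[280.35805907 268.82460951]]
```

View pics/w4.png

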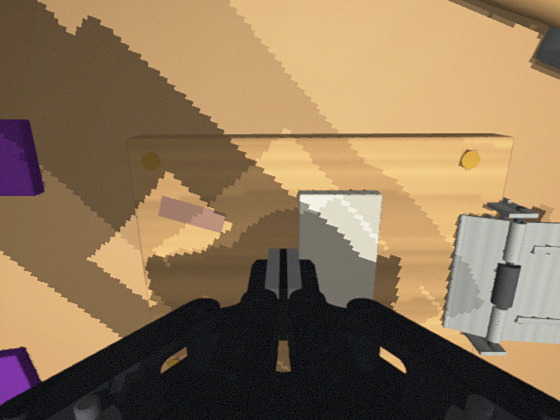

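View pics/w4o.png

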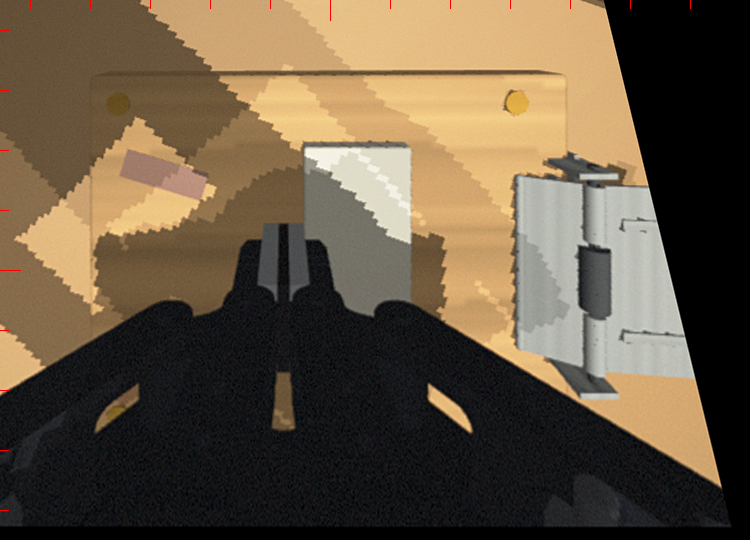

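```bash
python3 -m creep '0 0 0.6 0 0 0 0;0 0 0.6 0 0 0 0;0 0 0.6 0 0 0 0;0 0 0.5 0 0 0 0;0 0 0.4 0 0 0 0;0 0 0.3 0 0 0 0;0 0 0 0 0 0 0;0 0 0 0 0 0 0'; python3 look.py w5
```

```text
time_s: 6.48
eef_pos: [0.5349, -0.1321, 0.0221]
eef_rot: [0.577, 0.409, 0.577, -0.409]
wrist_force: [0.3, -1.0, 0.2]
opening: 0.002
6.475 [ 0.53490848 -0.13209013  0.02206107] 0.0018424644967449711 [ 0.28 -1.    0.19] 
 [[ 0.001  0.944  0.331]
 [-0.001  0.331 -0.944]
 [-1.     0.     0.001]] yaw y 19.351069188774936 q [-4.570e-01  4.100e-01  1.796e+00 -1.000e-03  9.340e-01 -7.950e-01]
board xy mm 14.772065946526322 3.407828990659569 z-18 4.061067359874926 yawerr 0.0010691887749339094
tcp px [[280.35889767 268.82529278]]
```

View pics/w5o.png

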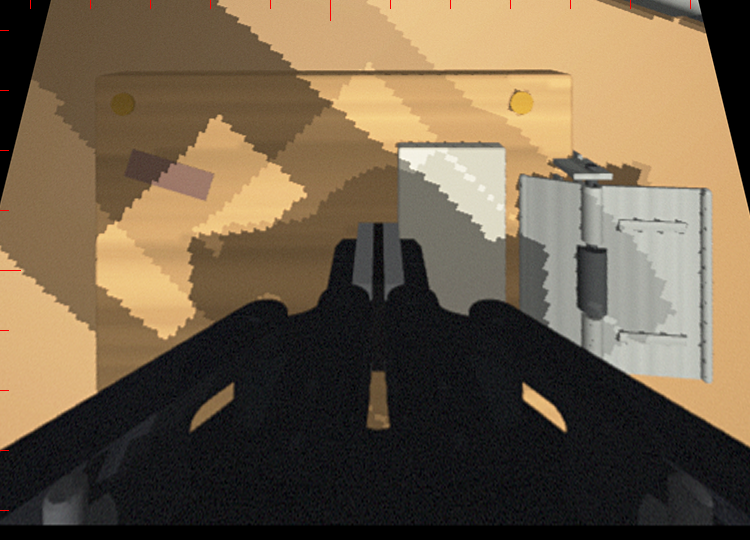

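```bash
python3 -m creep '0 0 0.25 0 0 0 0;0 0 0 0 0 0 0;0 0 -0.5 0 0 0 0;0 -2.5 0 0 0 0 0;0 -3 0 0 0 0 0;1 -2 0 0 0 0 0;1 0 0 0 0 0 0;1 0 0 0 0 0 0;1 0 0 0 0 0 0;1 0 0 0 0 0 0'; python3 look.py w6
```

```text
time_s: 7.78
eef_pos: [0.5287, -0.1325, 0.0955]
eef_rot: [0.575, 0.409, 0.579, -0.41]
wrist_force: [0.5, -0.2, -0.4]
opening: 0.999
7.775 [ 0.52868703 -0.13246479  0.0955155 ] 0.9988895425522125 [ 0.47 -0.15 -0.44] 
 [[-0.005  0.944  0.33 ]
 [ 0.002  0.331 -0.944]
 [-1.    -0.004 -0.003]] yaw y 19.299523545267196 q [-4.630e-01  2.820e-01  1.784e+00 -1.000e-03  1.080e+00 -7.990e-01]
board xy mm 8.777913860394811 5.115729242830965 z-18 77.5155016727323 yawerr -0.05047645473280765
tcp px [[280.36261658 268.83106219]]
```

View pics/w6.png

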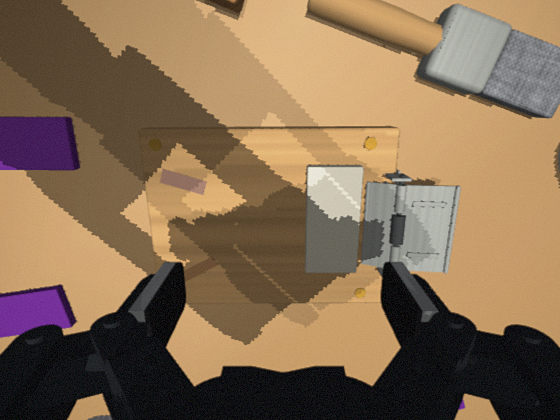

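View pics/w6o.png

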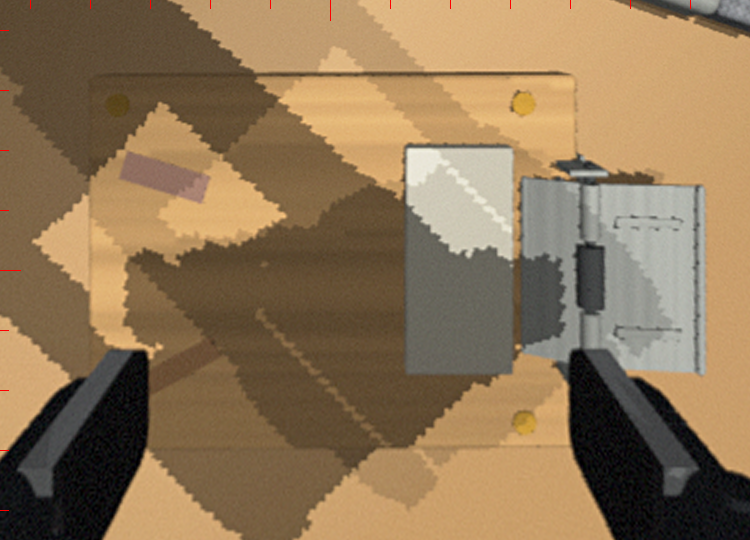

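```bash
python3 - <<'E'
from h import *
c=ctrl.calibration('wrist');K=np.array(c['mtx']);T=np.array(c['tool_from_camera'])
f=np.load('pics/w6.npz');d=f['d']
for xt in(-.013,-.010):
  for uv in((158,263),(183,263),(383,263),(408,263)):
    r=T[:3,:3]@np.linalg.inv(K)@np.array([*uv,1]);P=T[:3,3]+r*(xt-T[0,3])/r[0];print(xt,uv,(P*1e3).round(1))
for uv in((165,270),(175,268),(170,275),(175,280),(180,300),(396,270),(400,275),(405,280),(150,290),(135,315)):
    r=np.linalg.inv(K)@np.array([*uv,1])*d[uv[1],uv[0]];print(uv,((T[:3,:3]@r+T[:3,3])*1e3).round(1))
p=f['p'];cv2.imwrite('pics/w6c.png',cv2.resize(p[240:360,100:470],None,fx=2,fy=2,interpolation=cv2.INTER_CUBIC)+20)
E
```

```text
-0.013 (158, 263) [-13.  -52.1  -9.8]
-0.013 (183, 263) [-13.  -41.5  -9.8]
-0.013 (383, 263) [-13.   44.   -9.7]
-0.013 (408, 263) [-13.   54.6  -9.7]
-0.01 (158, 263) [-10.  -53.4  -8.2]
-0.01 (183, 263) [-10.  -42.5  -8.2]
-0.01 (383, 263) [-10.   44.9  -8.2]
-0.01 (408, 263) [-10.   55.9  -8.2]
(165, 270) [-24.5 -45.  -12.7]
(175, 268) [-23.1 -41.5 -12.8]
(170, 275) [-28.1 -41.9 -12.5]
(175, 280) [-24.8 -41.4  -8.4]
(180, 300) [-20.5 -41.7   3.4]
(396, 270) [-26.   45.  -13.4]
(400, 275) [-27.7  46.1 -12.2]
(405, 280) [-31.9  46.5 -12.5]
(150, 290) [-39.1 -45.4 -12.7]
(135, 315) [-51.8 -45.4 -11.6]
```

View pics/w6c.png

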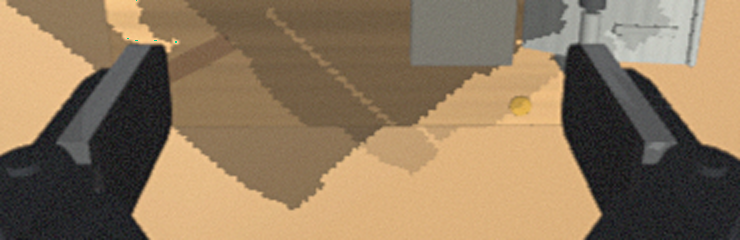

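```bash
python3 -m creep '1 0 2 0.2 0 -0.003 0.004;1 0 2 0 0 0 0;1 0 1.5 0 0 0 0;1 0 0 0 0 0 0;1 2.5 0 0 0 0 0;1 2 0 0 0 0 0;1 1.5 0 0 0 0 0;1 0 0 0 0 0 0'; python3 look.py w7
```

```text
time_s: 8.82
eef_pos: [0.58, -0.1157, 0.0308]
eef_rot: [0.575, 0.409, 0.578, -0.41]
wrist_force: [-0.8, -0.3, -0.2]
opening: 0.997
8.825 [ 0.57997727 -0.11565259  0.03077692] 0.9974984965527823 [-0.76 -0.28 -0.24] 
 [[-0.005  0.944  0.33 ]
 [ 0.002  0.33  -0.944]
 [-1.    -0.004 -0.003]] yaw y 19.28581708314849 q [-3.970e-01  4.700e-01  1.683e+00 -1.000e-03  9.940e-01 -7.330e-01]
board xy mm 62.741393201100585 3.9838463172478904 z-18 12.776922603542925 yawerr -0.06418291685151291
tcp px [[280.36318717 268.83031728]]
```

View pics/w7.png

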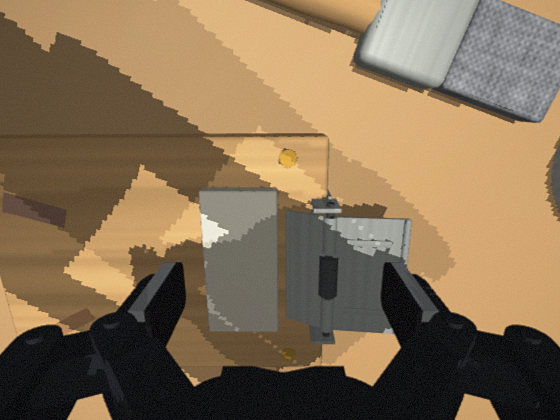

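```bash
python3 -m creep '1 1.2 0.1 0 0 -0.003 0.004;1 0.6 0 0 0 0 0;1 0.2 0 0 0 0 0;1 0 0 0 0 0 0'; python3 look.py w8
```

```text
time_s: 9.38
eef_pos: [0.5832, -0.1162, 0.0128]
eef_rot: [0.578, 0.409, 0.575, -0.409]
wrist_force: [-2.6, 0.0, 3.7]
opening: 0.999
9.375 [ 0.58319011 -0.11624737  0.01282852] 0.9986775392764837 [-2.64  0.01  3.74] 
 [[ 0.005  0.944  0.33 ]
 [-0.002  0.331 -0.944]
 [-1.     0.004  0.003]] yaw y 19.29984638725409 q [-0.396  0.5    1.685 -0.     0.952 -0.733]
board xy mm 65.57567311308604 2.3581286681573603 z-18 -5.171483438244762 yawerr -0.050153612745911236
tcp px [[280.36087832 268.82617082]]
```

View pics/w8.png

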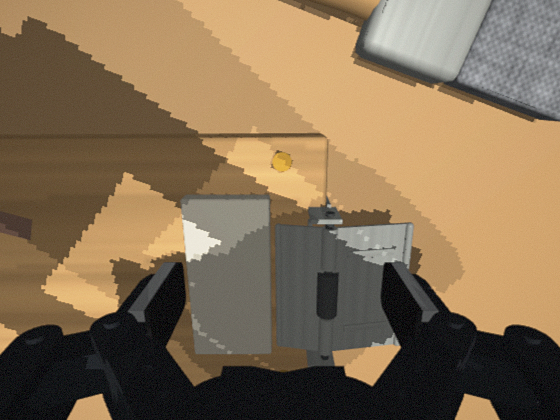

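```bash
python3 -m creep '1 0 -0.15 0 0 0.002 -0.002;1 0.25 0 0 0 0 0;1 0.2 0 0 0 0 0;1 0 0 0 0 0 0'; python3 look.py w9
```

```text
time_s: 9.93
eef_pos: [0.5828, -0.117, 0.0093]
eef_rot: [0.578, 0.41, 0.575, -0.409]
wrist_force: [-1.0, 1.3, 4.0]
opening: 0.997
9.925 [ 0.58281354 -0.11697802  0.0093449 ] 0.9973515964424651 [-1.    1.28  4.04] 
 [[ 0.004  0.944  0.331]
 [-0.001  0.331 -0.944]
 [-1.     0.004  0.003]] yaw y 19.304591528735315 q [-0.398  0.505  1.685  0.     0.946 -0.735]
board xy mm 64.97828513711673 1.7935192661702009 z-18 -8.655100467329037 yawerr -0.045408471264687014
tcp px [[280.36045131 268.82720733]]
```

View pics/w9.png

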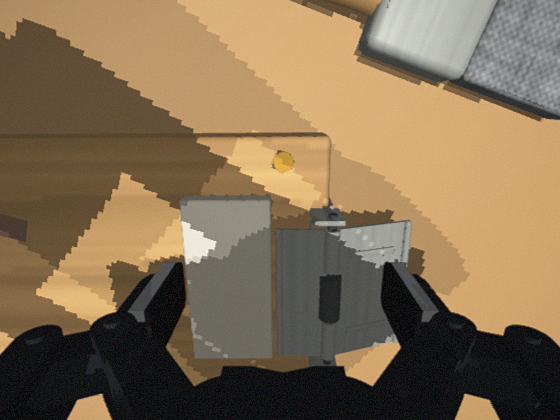

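```bash
python3 - <<'E'
from h import *
p,d=ctrl.camera('side');cv2.imwrite('pics/s1.png',cv2.resize(p[170:250,230:370],None,fx=5,fy=5,interpolation=cv2.INTER_CUBIC))
E
```

```text
(no output)
```

View pics/s1.png

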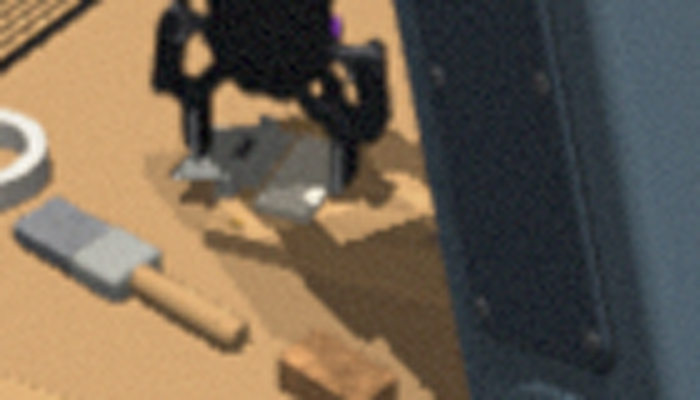

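```bash
cat > ang.py <<'E'
import sys
from h import *
from ortho import C0,YAW
f=np.load(f'pics/{sys.argv[1]}.npz');o={'eef_pos':f['pos'],'eef_rot':f['rot']}
K,R,C=campose('wrist',o)
v,u=np.mgrid[0:420,0:560];d=f['d'];r=np.c_[u.ravel(),v.ravel(),np.ones(u.size)]@np.linalg.inv(K).T*d.ravel()[:,None]
W=C+r@R.T;W[:,:2]-=C0;c,s=np.cos(YAW),np.sin(YAW)
B=1e3*np.c_[c*W[:,0]+s*W[:,1],-s*W[:,0]+c*W[:,1],W[:,2]-.018];B[d.ravel()==0]=999
def reg(n,a,b,y0,y1,zl,zh):
    m=(B[:,0]>a)&(B[:,0]<b)&(B[:,1]>y0)&(B[:,1]<y1)&(B[:,2]>zl)&(B[:,2]<zh);P=B[m]
    A=np.c_[P[:,0],P[:,1],np.ones(len(P))];k=np.linalg.lstsq(A,P[:,2],rcond=None)[0];
    for _ in range(3):
        e=abs(A@k-P[:,2])<1;k=np.linalg.lstsq(A[e],P[e,2],rcond=None)[0]
    print(n,len(P),'slope x deg',np.degrees(np.arctan(k[0])).round(2),'z at mid',(k[0]*(a+b)/2+k[1]*(y0+y1)/2+k[2]).round(2))
reg('thumb',90,112,14,26,-10,30)
reg('jaw',68,80,16,28,1,35)
reg('tile',0,60,15,38,5,12)
m=(abs(B[:,2]-8)<2.5)&(B[:,1]>14)&(B[:,1]<38)&(B[:,0]>-10)&(B[:,0]<75)
print('tile x range',np.percentile(B[m,0],[1,50,99]).round(1))
m=(abs(B[:,2]-8)<2)&(B[:,0]>5)&(B[:,0]<58)&(abs(B[:,1])<60)
print('tile y max',np.percentile(B[m,1],[99.5]).round(1))
m=(B[:,0]>60)&(B[:,0]<78)&(B[:,1]>14)&(B[:,1]<28)&(B[:,2]>9.5)&(B[:,2]<40)
if m.any(): print('jaw front x',np.percentile(B[m,0],[1]).round(1))
E
for i in 7 8 9; do echo w$i; python3 ang.py w$i; done
```

```text
w7
thumb 1218 slope x deg 6.57 z at mid 13.74
jaw 609 slope x deg 25.09 z at mid 6.69
tile 3452 slope x deg 0.05 z at mid 8.16
tile x range [25.6 44.3 74.5]
tile y max [41.]
jaw front x [60.2]
w8
thumb 1537 slope x deg -0.56 z at mid 10.41
jaw 793 slope x deg 11.38 z at mid 9.73
tile 4314 slope x deg 0.11 z at mid 8.17
tile x range [25.8 47.2 74.3]
tile y max [41.]
jaw front x [64.7]
w9
thumb 1552 slope x deg -2.65 z at mid 8.56
jaw 841 slope x deg 3.24 z at mid 11.27
tile 4542 slope x deg -0.05 z at mid 8.17
tile x range [25.2 43.8 70.6]
tile y max [41.]
jaw front x [63.]
```

```bash
cat >> ang.py <<'E'
for a in range(58,122,4):
    m=(B[:,0]>a)&(B[:,0]<a+4)&(B[:,1]>16)&(B[:,1]<27)&(abs(B[:,2])<60)
    if m.sum()>5: print(a+2,np.percentile(B[m,2],[10,50,90]).round(1),end=' | ')
print()
E
for i in 7 9; do echo w$i; python3 ang.py w$i|tail -1; done
```

```text
w7
60 [-0.2  7.8  8.8] | 64 [-0.4  0.7  3.7] | 68 [3.2 4.  4.9] | 72 [4.6 5.8 6.8] | 76 [6.5 7.6 8.7] | 80 [ 8.3  9.5 10.6] | 84 [11.9 13.8 14.9] | 88 [11.9 13.  14.2] | 92 [11.6 12.7 13.5] | 96 [-17.8  12.9  14. ] | 100 [-17.8  13.1  14.2] | 104 [-17.7  13.6  15. ] | 108 [-17.3  33.4  55.6] | 112 [-17.3  31.7  55.7] | 116 [-17.9  14.8  16.5] | 120 [-18.1  15.6  17.4] | 
w9
60 [0.  7.7 8.8] | 64 [ 0.3 11.2 12. ] | 68 [10.  10.9 11.6] | 72 [ 9.7 11.1 11.8] | 76 [10.2 11.4 12.1] | 80 [10.6 11.5 12.3] | 84 [11.8 13.7 14.8] | 88 [10.5 12.9 14.3] | 92 [ 9.  10.  10.7] | 96 [-17.8   8.6   9.7] | 100 [-18.    7.3   8.5] | 104 [-17.9   6.2   7.6] | 108 [-17.9   5.1   7.1] | 112 [-17.8   4.1  51.2] | 116 [-17.6   3.6  52. ] | 120 [-18.    3.2  50.3] |
```

```bash
python3 -m creep '1 0.05 -0.15 -0.1 0 0.003 -0.005;1 0.15 -0.1 0 0 0 0;1 0.05 0 0 0 0 0'; python3 look.py w10; python3 ang.py w10
```

```text
time_s: 10.4
eef_pos: [0.5822, -0.1171, 0.0078]
eef_rot: [0.578, 0.409, 0.576, -0.409]
wrist_force: [-0.5, 1.8, 4.6]
opening: 1.002
10.4 [ 0.58219753 -0.1170796   0.00781704] 1.0024969809650055 [-0.53  1.83  4.59] 
 [[ 0.003  0.944  0.33 ]
 [-0.001  0.33  -0.944]
 [-1.     0.002  0.002]] yaw y 19.29262166067814 q [-0.398  0.508  1.686  0.     0.945 -0.735]
board xy mm 64.36341391295244 1.901794620043598 z-18 -10.18295794540833 yawerr -0.057378339321862835
tcp px [[280.36156677 268.8279154 ]]
thumb 1593 slope x deg -1.41 z at mid 7.86
jaw 845 slope x deg -1.16 z at mid 12.08
tile 4629 slope x deg 0.02 z at mid 8.16
tile x range [21.  43.  60.7]
tile y max [41.]
jaw front x [62.8]
60 [0.1 7.7 8.6] | 64 [ 0.2 12.4 13.4] | 68 [ 0.9 12.1 12.8] | 72 [10.7 12.1 12.9] | 76 [ 7.9 11.9 12.8] | 80 [10.9 12.  12.7] | 84 [11.4 13.8 14.8] | 88 [10.1 13.  14.3] | 92 [ 8.5  9.5 10.3] | 96 [-17.9   7.8   8.9] | 100 [-17.9   6.2   7.6] | 104 [-17.9   4.8   6.4] | 108 [-17.9   3.4  51.2] | 112 [-17.7   2.1  50. ] | 116 [-17.2   1.7  50.6] | 120 [-18.1 -16.6  48.7] |
```

```bash
python3 -m creep '0.97 -0.1 0.1 0 0 0 0;0.94 -0.1 0.12 0 0 0 0;0.94 0 0 0 0 0 0'; python3 look.py w11; python3 ang.py w11
```

```text
time_s: 10.82
eef_pos: [0.5842, -0.1164, 0.01]
eef_rot: [0.578, 0.409, 0.576, -0.409]
wrist_force: [1.2, 1.7, 4.8]
opening: 0.938
10.825 [ 0.58423784 -0.11642114  0.01002694] 0.9382787402267145 [1.18 1.66 4.79] 
 [[ 0.002  0.944  0.331]
 [-0.001  0.331 -0.944]
 [-1.     0.002  0.002]] yaw y 19.30249772163888 q [-0.396  0.508  1.68  -0.     0.951 -0.732]
board xy mm 66.50664184634014 1.8470208569597442 z-18 -7.973062516061173 yawerr -0.047502278361123355
tcp px [[280.3613147  268.82714447]]
thumb 1579 slope x deg -1.29 z at mid 8.02
jaw 850 slope x deg -1.16 z at mid 12.05
tile 4182 slope x deg 0.0 z at mid 8.16
tile x range [26.4 45.2 62.9]
tile y max [41.]
jaw front x [62.9]
60 [7.5 8.2 8.9] | 64 [ 7.9 12.5 13.3] | 68 [ 1.1 12.1 12.8] | 72 [ 1.3 12.  12.7] | 76 [10.5 12.  12.8] | 80 [10.5 11.9 12.6] | 84 [12.  13.8 14.8] | 88 [10.1 12.9 14.5] | 92 [ 8.5  9.4 10.3] | 96 [-17.8   7.8   9.1] | 100 [-17.9   6.2   7.5] | 104 [-17.9   4.9   6.3] | 108 [-17.9   3.4   5.3] | 112 [-17.7   2.1  50.7] | 116 [-17.5   1.6  50.5] | 120 [-18.1 -16.6  45.6] |
```

View pics/w11.png

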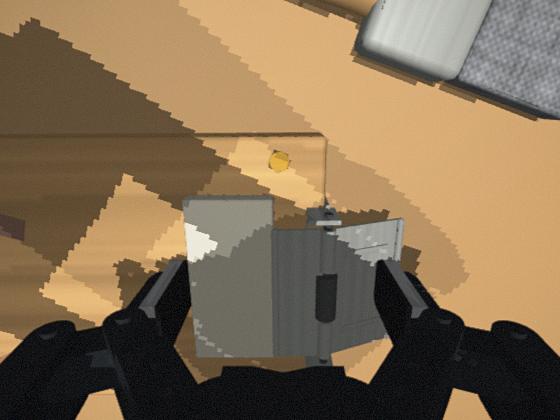

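```bash
python3 -m creep '0.91 -0.1 0.12 0 0 0 0;0.88 -0.1 0.12 0 0 0 0;0.88 0 0 0 0 0 0'; python3 look.py w12; python3 ang.py w12
```

```text
time_s: 11.25
eef_pos: [0.5864, -0.1157, 0.0122]
eef_rot: [0.578, 0.409, 0.576, -0.409]
wrist_force: [-0.5, 0.4, 4.5]
opening: 0.882
11.25 [ 0.58635627 -0.1157444   0.0121542 ] 0.8816802654983483 [-0.49  0.38  4.5 ] 
 [[ 0.002  0.944  0.331]
 [-0.001  0.331 -0.944]
 [-1.     0.001  0.002]] yaw y 19.305442675165263 q [-3.930e-01  5.080e-01  1.674e+00 -1.000e-03  9.570e-01 -7.290e-01]
board xy mm 68.7296334696778 1.7836170371921707 z-18 -5.845797305406666 yawerr -0.044557324834739
tcp px [[280.36144195 268.82653922]]
thumb 1548 slope x deg -1.27 z at mid 8.09
jaw 819 slope x deg -0.38 z at mid 12.06
tile 3452 slope x deg 0.12 z at mid 8.15
tile x range [32.2 48.5 67.5]
tile y max [40.9]
jaw front x [63.]
60 [7.4 8.3 8.9] | 64 [ 8.3 12.4 13.1] | 68 [11.2 12.2 12.9] | 72 [ 0.8 12.  12.8] | 76 [10.9 12.  12.8] | 80 [10.9 11.9 12.7] | 84 [11.8 13.8 14.8] | 88 [10.  13.  14.5] | 92 [ 8.2  9.6 10.3] | 96 [-17.8   7.8   9.1] | 100 [-17.9   6.3   7.6] | 104 [-17.9   4.8   6.2] | 108 [-17.9   3.6   5.5] | 112 [-17.4   2.3  50.8] | 116 [-17.3   1.6  50.6] | 120 [-18.2 -16.8   2. ] |
```

```bash
python3 -m creep '0.85 -0.08 0.12 0 0 0 0;0.82 -0.08 0.12 0 0 0 0;0.82 0 0 0 0 0 0'; python3 look.py w13; python3 ang.py w13
```

```text
time_s: 11.68
eef_pos: [0.5884, -0.115, 0.0138]
eef_rot: [0.577, 0.409, 0.576, -0.409]
wrist_force: [0.6, 1.2, 4.8]
opening: 0.817
11.675 [ 0.58840608 -0.11502788  0.013815  ] 0.8172762385844602 [0.65 1.21 4.81] 
 [[ 0.001  0.944  0.331]
 [-0.002  0.331 -0.944]
 [-1.     0.     0.002]] yaw y 19.307173948598916 q [-3.900e-01  5.090e-01  1.668e+00 -1.000e-03  9.630e-01 -7.260e-01]
board xy mm 70.90106738956882 1.7804806638088386 z-18 -4.184997350610972 yawerr -0.04282605140108557
tcp px [[280.36143618 268.82559676]]
thumb 1543 slope x deg -0.82 z at mid 8.12
jaw 806 slope x deg -0.36 z at mid 12.05
tile 2804 slope x deg -0.06 z at mid 8.19
tile x range [35.5 51.9 72.6]
tile y max [41.]
jaw front x [63.]
60 [7.4 8.1 8.9] | 64 [ 8.4 12.5 13.5] | 68 [11.5 12.2 12.9] | 72 [11.3 12.  12.8] | 76 [10.9 12.1 12.9] | 80 [11.  11.9 12.8] | 84 [11.8 13.8 14.8] | 88 [10.1 12.9 14.3] | 92 [-17.    9.4  10.4] | 96 [-17.8   7.8   9. ] | 100 [-18.    6.2   7.6] | 104 [-17.8   4.8   6.2] | 108 [-17.8   3.5   5.5] | 112 [-17.6   2.3  50.1] | 116 [-17.1   1.4  50.6] | 120 [-18.1 -16.6   1.7] |
```

View pics/w13.png

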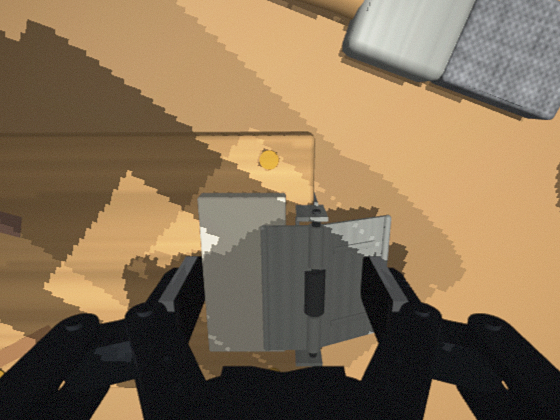

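```bash
python3 -m creep '0.79 -0.07 0.12 0 0 0 0;0.79 0 0 0 0 0 0';  python3 -m creep '0.78 -0.03 0.06 0 0 0 0;0.78 0 0 0 0 0 0'; python3 look.py w14; python3 ang.py w14
```

```text
time_s: 11.98
eef_pos: [0.5894, -0.1147, 0.0146]
eef_rot: [0.577, 0.409, 0.576, -0.409]
wrist_force: [-0.1, 0.5, 5.2]
opening: 0.788
time_s: 12.22
eef_pos: [0.5898, -0.1146, 0.0149]
eef_rot: [0.577, 0.408, 0.577, -0.41]
wrist_force: [0.9, 0.6, 5.9]
opening: 0.78
12.225 [ 0.58978318 -0.11459339  0.01490707] 0.7795690594815864 [0.88 0.64 5.9 ] 
 [[-0.001  0.944  0.331]
 [-0.002  0.331 -0.944]
 [-1.    -0.001  0.002]] yaw y 19.31759018770862 q [-0.388  0.51   1.664 -0.002  0.968 -0.724]
board xy mm 72.34434468420196 1.7341437731809815 z-18 -3.0929330752335726 yawerr -0.03240981229138025
tcp px [[280.36125439 268.82398708]]
thumb 1526 slope x deg -1.43 z at mid 8.06
jaw 779 slope x deg -0.47 z at mid 12.05
tile 2382 slope x deg 0.28 z at mid 8.05
tile x range [39.4 53.8 74.5]
tile y max [40.8]
jaw front x [62.9]
60 [7.4 8.2 8.9] | 64 [ 9.1 12.5 13.3] | 68 [11.5 12.2 12.8] | 72 [11.3 12.1 12.8] | 76 [11.3 12.1 12.8] | 80 [11.  11.9 12.6] | 84 [12.1 13.8 14.8] | 88 [10.1 12.7 14.2] | 92 [-17.3   9.4  10.3] | 96 [-17.9   7.7   9. ] | 100 [-17.8   6.1   7.4] | 104 [-17.9   4.9   6.2] | 108 [-17.7   3.5   5. ] | 112 [-17.7   2.2  49.6] | 116 [-17.4   1.4  50.3] | 120 [-18.4 -17.2   1.6] |
```

```bash
python3 -m creep '0.77 -0.03 0.05 0 0 0 0;0.77 0 0 0 0 0 0';  python3 -m creep '0.76 -0.03 0.05 0 0 0 0;0.76 0 0 0 0 0 0'; python3 look.py w15; python3 ang.py w15
```

```text
time_s: 12.52
eef_pos: [0.5902, -0.1144, 0.0153]
eef_rot: [0.577, 0.408, 0.577, -0.41]
wrist_force: [1.1, 1.0, 4.5]
opening: 0.769
time_s: 12.78
eef_pos: [0.5903, -0.1145, 0.0153]
eef_rot: [0.577, 0.408, 0.577, -0.41]
wrist_force: [0.7, 0.8, 5.1]
opening: 0.758
12.775 [ 0.590322   -0.11448019  0.01533356] 0.758391095660618 [0.73 0.75 5.1 ] 
 [[-0.002  0.944  0.331]
 [-0.002  0.331 -0.944]
 [-1.    -0.002  0.002]] yaw y 19.350345667379706 q [-0.387  0.511  1.661 -0.003  0.97  -0.723]
board xy mm 72.89023051563102 1.6624223642543803 z-18 -2.666439553883766 yawerr 0.0003456673797037475
tcp px [[280.36008929 268.82144568]]
thumb 1519 slope x deg -2.14 z at mid 7.93
jaw 785 slope x deg -1.4 z at mid 12.19
tile 2233 slope x deg 0.49 z at mid 7.99
tile x range [41.3 54.4 74.2]
tile y max [40.8]
jaw front x [63.]
60 [7.4 8.2 8.9] | 64 [ 8.8 12.7 13.6] | 68 [11.5 12.3 13.1] | 72 [11.5 12.2 12.9] | 76 [11.4 12.2 12.9] | 80 [10.8 11.9 12.8] | 84 [12.2 13.9 14.8] | 88 [10.2 12.8 14.4] | 92 [-17.2   9.2  10.2] | 96 [-17.8   7.8   9. ] | 100 [-17.9   6.1   7.6] | 104 [-17.9   4.8   6.1] | 108 [-17.7   3.3   4.6] | 112 [-17.5   2.   50.3] | 116 [-17.3   1.1  49.4] | 120 [-18.4 -16.6   1.2] |
```

View pics/w15.png

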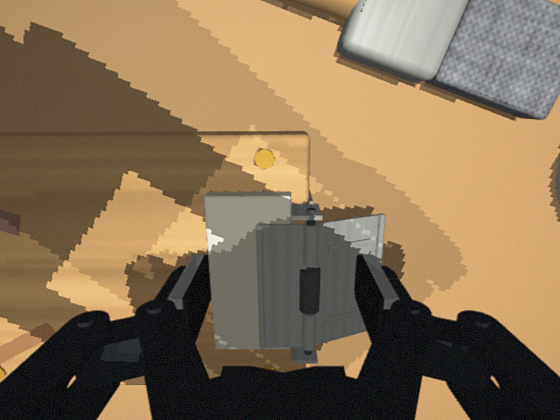

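```bash
cat >> ang.py <<'E'
m=(B[:,1]>33)&(B[:,1]<40)&(B[:,0]>20)&(B[:,0]<100)&(abs(B[:,2]-8)<1.5)
print('corner x range',B[m,0].min().round(1),np.percentile(B[m,0],[.5,1,50,99,99.5]).round(1),B[m,0].max().round(1))
E
for i in 10 12 13 14 15;do python3 ang.py w$i|tail -1;done
python3 -m creep '0.745 -0.03 0.08 0 0 0 0.002;0.745 0 0 0 0 0 0';python3 -m creep '0.73 -0.03 0.08 0 0 0 0;0.73 0 0 0 0 0 0'; python3 look.py w16; python3 ang.py w16
```

```text
corner x range 24.9 [25.5 25.7 43.8 83.2 86.6] 89.1
corner x range 32.3 [32.7 32.8 51.2 84.2 88.3] 89.3
corner x range 37.1 [37.4 37.7 56.  83.4 88.2] 89.2
corner x range 40.1 [40.7 40.8 59.2 84.5 87.9] 89.0
corner x range 41.3 [41.6 41.8 60.  83.1 87.7] 89.0
time_s: 13.08
eef_pos: [0.5897, -0.1147, 0.0156]
eef_rot: [0.576, 0.408, 0.577, -0.41]
wrist_force: [2.0, 0.3, 3.5]
opening: 0.745
time_s: 13.32
eef_pos: [0.5891, -0.1149, 0.0159]
eef_rot: [0.576, 0.407, 0.578, -0.411]
wrist_force: [1.3, 1.6, 3.6]
opening: 0.734
13.325 [ 0.58913646 -0.11493464  0.01586145] 0.734216778031328 [1.3  1.56 3.6 ] 
 [[-0.006  0.943  0.331]
 [-0.002  0.331 -0.943]
 [-1.    -0.006  0.   ]] yaw y 19.35277464356599 q [-0.388  0.51   1.661 -0.005  0.975 -0.723]
board xy mm 71.62108547142857 1.6264560822440814 z-18 -2.1385533182495227 yawerr 0.0027746435659897497
tcp px [[280.36100314 268.81948859]]
thumb 1523 slope x deg -6.49 z at mid 7.38
jaw 785 slope x deg -4.24 z at mid 12.81
tile 2222 slope x deg 0.58 z at mid 7.95
tile x range [41.2 54.5 74.2]
tile y max [40.8]
jaw front x [63.1]
60 [7.5 8.2 9. ] | 64 [ 8.8 13.8 14.8] | 68 [12.4 13.3 14. ] | 72 [12.2 13.  13.7] | 76 [11.9 12.7 13.4] | 80 [11.3 12.2 13.1] | 84 [12.  13.8 14.8] | 88 [ 9.8 12.9 14.5] | 92 [-17.3   8.9   9.9] | 96 [-17.8   7.    8.4] | 100 [-17.8   5.3   6.5] | 104 [-17.8   3.6   5. ] | 108 [-17.7   2.    3.7] | 112 [-17.3   0.8  50.3] | 116 [-17.6  -0.6   0.3] | 120 [-18.4 -17.6  -1.6] | 
corner x range 41.4 [41.7 41.8 60.  83.3 87.9] 89.2
```

```bash
python3 -m creep '0.76 0.04 -0.02 0 0 0 0.003;0.79 0.05 -0.05 0 0 0 0;0.79 0 0 0 0 0 0'; python3 look.py w17; python3 ang.py w17
```

```text
time_s: 13.75
eef_pos: [0.5885, -0.1151, 0.0152]
eef_rot: [0.576, 0.408, 0.577, -0.41]
wrist_force: [-0.3, -0.7, 6.9]
opening: 0.789
13.75 [ 0.58852554 -0.11512093  0.0152377 ] 0.7890421216803614 [-0.33 -0.69  6.91] 
 [[-0.003  0.944  0.331]
 [-0.001  0.331 -0.944]
 [-1.    -0.003  0.   ]] yaw y 19.33302572599486 q [-0.39   0.509  1.665 -0.003  0.971 -0.726]
board xy mm 70.98294800922719 1.6531154349346509 z-18 -2.7622956239151506 yawerr -0.01697427400514122
tcp px [[280.3610205  268.82402819]]
thumb 1536 slope x deg -1.29 z at mid 8.15
jaw 776 slope x deg -0.61 z at mid 12.0
tile 2253 slope x deg 0.18 z at mid 8.09
tile x range [41.2 54.4 74.4]
tile y max [40.8]
jaw front x [62.9]
60 [7.4 8.1 9. ] | 64 [ 8.6 12.5 13.3] | 68 [11.3 12.  12.8] | 72 [11.3 12.  12.8] | 76 [11.3 12.  12.6] | 80 [11.1 11.9 12.6] | 84 [12.  13.8 14.8] | 88 [10.1 12.9 14.4] | 92 [-17.1   9.4  10.3] | 96 [-17.9   7.7   9.2] | 100 [-17.7   6.4   7.6] | 104 [-17.9   5.    6.5] | 108 [-17.5   3.7   5.1] | 112 [-17.6   2.5  50.9] | 116 [-17.3   1.5  49.3] | 120 [-18.1 -17.    1.6] | 
corner x range 41.1 [41.6 41.8 60.  82.6 85.3] 89.1
```

View pics/w17.png

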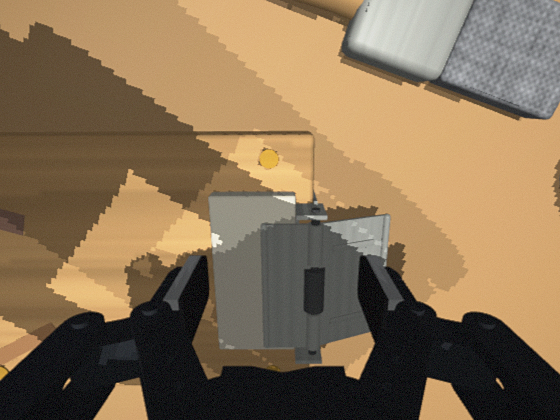

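The tile is home: its rear edge is at 41.4 mm (41 expected) and it stayed there while I squeezed. The rear finger is now 2–3 mm clear of it, so I lift straight up and let the clip shut.

```bash
python3 -m creep '0.79 -0.4 0 0 0 0 0;0.79 -0.6 0 0 0 0 0;0.79 -1 0 0 0 0 0;0.79 -2 0 0 0 0 0;0.79 -3 0 0 0 0 0;0.79 -3 0 0 0 0 0;0.79 -3 0 0 0 0 0;0.79 0 0 0 0 0 0'; python3 look.py w18; python3 ang.py w18
```

```text
time_s: 14.8
eef_pos: [0.5878, -0.1145, 0.1535]
eef_rot: [0.576, 0.408, 0.578, -0.41]
wrist_force: [-0.0, 0.3, 0.8]
opening: 0.789
14.8 [ 0.58782398 -0.11445608  0.15346237] 0.7893139458167586 [-0.03  0.27  0.8 ] 
 [[-0.005  0.944  0.331]
 [-0.001  0.331 -0.944]
 [-1.    -0.005 -0.001]] yaw y 19.340678097744878 q [-0.389  0.314  1.609 -0.003  1.222 -0.726]
board xy mm 70.54131188427453 2.512856346383204 z-18 135.4623650400238 yawerr -0.009321902255123329
tcp px [[280.36139932 268.82557847]]
thumb 371 slope x deg -14.83 z at mid 7.76
jaw 207 slope x deg 3.86 z at mid 11.1
tile 655 slope x deg 0.04 z at mid 8.09
tile x range [41.4 55.6 74.4]
tile y max [40.8]
jaw front x [63.]
60 [7.6 8.1 8.9] | 64 [ 8.5 10.5 11.4] | 68 [ 9.8 10.6 11.5] | 72 [10.  10.9 11.8] | 76 [10.3 11.3 12.1] | 80 [10.4 11.3 12.1] | 84 [12.5 14.  14.8] | 88 [ 9.6 11.6 14.1] | 92 [-17.2  10.1  11.1] | 96 [-17.6   9.1  10.1] | 100 [3.7 7.9 9.2] | 104 [-16.8   6.7   7.9] | 108 [4.3 5.8 6.8] | 112 [3.1 4.5 5.8] | 116 [2.9 4.  4.9] | 120 [-3.   4.3  5.2] | 
corner x range 41.1 [41.3 41.4 59.1 81.1 87.4] 89.0
```

View pics/w18.png

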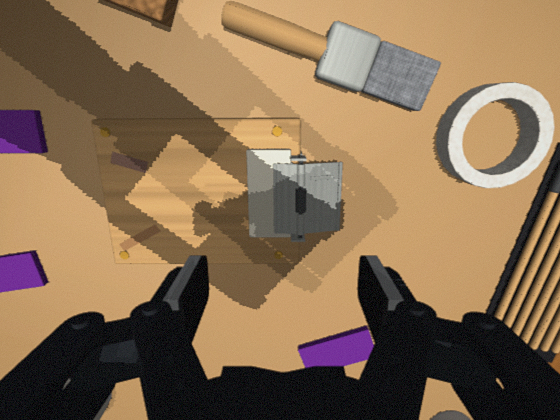

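View pics/w18o.png

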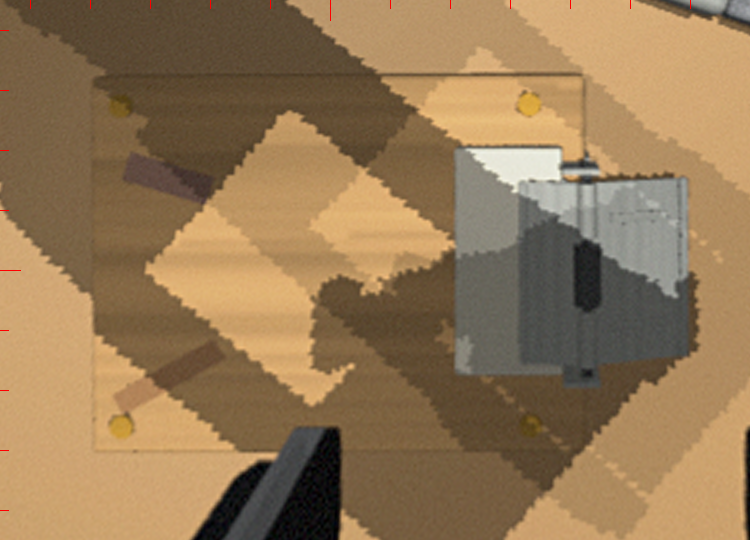

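The tile lies square under the shut lip, with its rear edge at ortho column 455 (x ≈ 41.7 mm) and front edge at 562 (x ≈ 77 mm, the stop face). The hand is well above the board. I take one last top view before handing in.

```bash
python3 -m creep '0.79 -3 0 0 0 0 0;0.79 0 0 0 0 0 0'; python3 - <<'E'
from h import *
p,d=ctrl.camera('top');cv2.imwrite('pics/top9.png',p)
o=ctrl.get_obs();print(o['time_s'],o['wrist_force'],o['eef_pos'])
E
```

```text
time_s: 15.1
eef_pos: [0.5855, -0.1135, 0.1805]
eef_rot: [0.573, 0.407, 0.58, -0.411]
wrist_force: [0.4, -0.3, 0.1]
opening: 0.787
15.15 [-0.49719866  0.26145593 -1.92939837] [ 0.58403566 -0.11294836  0.17823449]
```

View pics/top9.png

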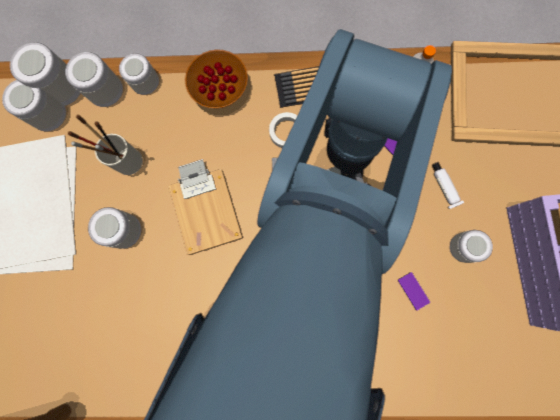

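The top view shows the neighbour's board and tile at (205,210) unmoved. The tins, brush pot, tube and tape roll are in place too, though the arm hides the work board itself.

```bash
python3 -c "
from bench import ctrl
print(ctrl.hand_in())"
```

```text
the job is handed in; nothing more can be done
None
```

The white tile is clipped onto the board that had the empty clip, and I handed the job in at about 15 s.

**What I did:** I pushed the tile along the board with the shut fingers until it was just short of the lip. Then I opened the hand, held the thumb plate down with one fingertip (clip at about 0.46–0.51 rad) and closed the other fingertip to slide the tile under the lip against the stop. I backed that finger off the tile and lifted straight up so the clip shut.

**Last checks (wrist camera and depth):**
- **Home:** the tile's rear edge is at board x ≈ 41.5 mm (41 expected) and its front edge at about 77 mm, the stop face. Further squeezing pushed the hand back and did not move the tile.
- **Square and centred:** its edges are parallel to the board, and it sits about 3 mm off the middle.
- **Clip:** it is shut on the tile at about 0.37 rad.
- **Hand:** it is clear, about 16 cm above the table, with nothing touching.
- **Other things:** the neighbour's tile and everything else I could see were unmoved.

**Not confirmed:**
- The arm hid the work board, flat brush and sanding block in the last top view. The wrist view just before it showed the tile, the brush and part of the block looking undisturbed.
- The two cameras differed by about 3 mm on where the board was. I used the wrist camera's figure.

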